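Tare the counting scale with the rivet tray against its stop

ROBOT

A 6-joint arm with a two-finger parallel gripper is mounted at the origin on a cart in front of the work surface, level with it; the furniture and walls round the work are solid. World frame = base frame: x ahead of the robot, y to its left, z up, the work surface at z = 0. Lengths are in m, angles in rad, forces in N, time in s.
With the tool pointing down it reaches from about 0.25 to 0.775 m from the base axis. Payload 4 kg.
Tool frame: the origin (TCP) lies at the very end of the fingers, on their centre line; the grasp point (between the pads) lies 19 mm behind it; z points along the fingers, y is the direction in which the jaws open and shut (so a half turn about z gives the same grasp; the last joint's range is limited). The gripper opens to 94 mm and grips with 3 to 60 N. Pads are 16 mm wide; open, the fingers measure 119 mm over their backs; the gripper's body (75 mm by 177 mm) begins 78 mm behind the grasp point.
Start: joints at [-1.435, 0.087, 1.371, -0, 1.684, -0.103], TCP at [0.13, -0.534, 0.206] pointing down, gripper open.
Joint ranges: [-3.1, 3.1], [-0.76, 2.03], [0.27, 2.55], [-1.08, 4.22], [0.17, 2.65], [-2.57, 2.57]. Speed limits (rad/s): [2.79, 2.79, 3.14, 3.14, 3.14, 3.14].

INTERFACE

Orientations are given as [roll, pitch, yaw] about the fixed x, y, z axes, in that order (R = Rz(yaw) Ry(pitch) Rx(roll)).
In Python, from bench import robot, snapshot, calibration gives the robot as it stands. The module is installed in compiled form; this text tells all that it offers.
- The arm moves only by the tool servo_tool, never from a script. Its argument "series" is text: rows parted by semicolons, each of 5 numbers parted by spaces: the closure, from -1 (fully open) to 1 (shut), then the shift along the tool's x, y, z in cm, then the turn about the tool's z in rad. A call has 1 to 20 rows; each row is the pose to reach, as a shift and turn from the pose commanded when the call began, along the tool's axes at that moment; what a row does not reach only later rows make up. A row lasts 1/12 s, in which the tool goes at most 41.7 mm and 7.16 degrees, less where a joint would pass 70% of its speed; a pose out of reach is approached as far as the arm can. A call with a gripper value outside its range is refused whole. The fingers move at their own pace and stop on an object; the grip force is fixed at half the most. Time passes only in rows, so rows that repeat a pose let the fingers close. It gives the time, the measured TCP pose, the force and the opening at its end, in the units of the state.
- robot.get_obs(): the state, without advancing time (a new reading comes with each control period).
- snapshot(name): name is "scene" or "top" or "wrist"; returns (picture, depth): 400x640x3 uint8, red, green, blue; 400x640 float32, m along the optical axis (not along the pixel's ray), 0 where there is no reading.
- calibration(name): a dict with "fx", "fy", "cx", "cy" (pixels), "k1" (the pictures are not rectified: a ray, as slopes to the right and down, at radius r is drawn at 1 + k1 r^2 times it, then the intrinsics apply), "rvec" (rotation vector, rad) and "tvec" (3), from world to camera coordinates, as OpenCV has them; the wrist camera has in their place "tool_from_camera" (4x4, takes a point from camera to tool coordinates, whose origin is the TCP and whose axes are the flange's). Camera axes: x right, y down, z forward; pixel columns grow to the right and rows downward; lengths in m; the calibration is good to about 2 mm. A picture is of the moment at which its call begins: read the wrist's pose just before it. calibration takes no time and is no camera call.
- robot.close_job(): hands the job in, once; it reports no verdict.
The state is a dict: "time": time; "joint_positions": joint angles; "qvel": joint speeds; "joint_torque": joint torques, N m; "tool_pos": TCP position; "ee_rot": TCP orientation; "wrist_force": force on the tool from outside, world axes, zero at the start; "wrist_torque": the same for the moment, N m; "width": finger opening in m.
Only numpy, scipy, OpenCV 4.12 (cv2) and the standard library are available. Lean on these libraries where they do the work, as an engineer would, in place of code of your own. Each camera call takes 0.05 s, during which the arm holds its last target. There are 200 camera calls.

TASK

Weigh in the rivet tray on the counting scale: push the tray along the platform, without lifting or tipping it, until it rests against the steel stop plate. Only then reach down into the round well on the scale's console, press the sunken tare key right down for about half a second, and let it come up again. Leave the key in the square well (off) unpressed, and do not disturb the things standing round the scale.

Things in the scene. Friction and masses are not known exactly. Their poses are not given: they have to be found in the camera images.
- scale: Fixed grey counting scale, 165 x 290 mm. Origin under its middle at bench level; z up, y along its length, turned up to 0.3 rad. Console (deck 48 mm high) at the -y end; aluminium platform (40 mm high) from y = -38 mm to +144 mm, open at +y. Two rails along y, 13 mm above the platform and 143 mm apart inside, guide the tray.
- stop_face (a point): Middle of the face of the upright steel stop plate between platform and console, at y = -38 mm on the scale; the plate's top is 61.5 mm above the bench, this point 50 mm. The tray is home when its side lies on this face.
- tray_mid (a point): Loose black steel rivet tray, 0.2 to 0.45 kg, on the platform between the rails (4 mm play each side), 30 to 60 mm short of the stop plate; slides towards the scale's -y. The point is its centre, 14 mm over its underside. Walls 28 mm high (68 mm over the bench), 2 mm thick; 84 mm along the scale's y (sides 42 mm from the point), 135 mm along its x.
- tare_rim (a point): Centre of the rim of the round well: black round shroud on the console, 60 mm outside and 46 mm inside diameter, rim 72 mm above the bench. The tare key is the light grey 43 mm disc 14 mm below the rim; it goes down 5 mm more. It is at the near or the far place on the console, 78 mm from the square well.
- tare_key (a joint): Travel of the tare key in m: 0 up, 0.005 fully down; sprung, 1.5 N to start, 4.5 N fully down, comes up by itself.
- off_rim (a point): Centre of the rim of the square well: a black square shroud, 60 mm outside and 46 mm inside, rim 72 mm above the bench, with the square off key 14 mm below the rim; not to be pressed.
- off_key (a joint): Travel of the off key in m: 0 up, 0.005 fully down; to stay at 0. Sprung like the tare key.
- glue_bottle: Bystander: white flat glue bottle with black nozzle, 32 x 52 x 142 mm, upright on the bench; origin at the centre of its underside.
- mug: Bystander: mug, 86 mm wide, 90 mm high; origin at the centre of its underside.
- wood_blank: Bystander: flat wooden handle blank, 112 x 24 x 8 mm, lying on the bench beside the scale; origin at the centre of its underside.
- hex_key: Bystander: steel L-shaped hex key, 114 x 34 x 8 mm, lying on the bench beside the scale; origin at the centre of its underside.

How it is judged:
On the way, in this order (a step that is already met when the one before it is completed fails the run):
1. the tray is pushed home against the stop plate (gap under 5 mm) (y of tray_mid in the frame of scale below 0.009 m), for 0.2 s.
2. the tare key is pressed down at least 4 of its 5 mm, with the tray still home (value of joint tare_key above 0.004 m and y of tray_mid in the frame of scale below 0.009 m), for 0.3 s.
At the end, for the whole second after the job is handed in: The tray stands flat on the platform (within 4 mm of height and 0.06 rad) with its side within 5 mm of the stop plate; both keys are up (within 1 mm) (y of tray_mid in the frame of scale below 0.009 m and z of tray_mid in the frame of scale below 0.058 m and angle between tray_mid's own z axis and vertical below 0.06 rad and value of joint each of tare_key, off_key below 0.001 m); the robot touches nothing.
It fails at once if the tray is lifted by 10 mm or tipped by 0.2 rad (z of tray_mid in the frame of scale above 0.064 m or angle between tray_mid's own z axis and vertical above 0.2 rad).
It fails at once if the off key is pressed by 2 mm (value of joint off_key above 0.002 m).
It fails at once if the tare key is pressed by 3 mm while the tray is 10 mm or more short of the stop (value of joint tare_key above 0.003 m and y of tray_mid in the frame of scale above 0.014 m).
It fails at once if the glue bottle, mug, wooden blank or hex key is shifted by 20 mm or more (distance of any of glue_bottle, mug, wood_blank, hex_key from where it was at the start of the episode above 0.02 m).
It also fails if it takes over 48 s, if anything falls off the work surface, if the arm or the gripper's body presses on something with over 40 N, if the wrist force passes 120 N, or if a joint passes its speed limit or range.

## Working session

There is one attempt and no reset: what is moved stays moved. The work goes in short steps, Python scripts to look and compute and a tool call to move; the robot and the scene stay as the last step left them, time stands still between calls to the robot, and variables do not carry over. Pictures are saved under pics/ and viewed, about 8 in all and at most 12, crops included, and the job is handed in when it is done.

Besides the shell and the picture viewer there is one more tool, called after "Emit:" by a JSON object that holds its "name" and its "arguments", one argument or row to a line. servo_tool: Moves the arm, as the interface text tells. Its arguments: {"type":"object","properties":{"series":{"type":"string"}},"required":["series"]}

```bash
mkdir -p pics; cat > h.py <<'E'
import numpy as np, cv2
from bench import robot, snapshot, calibration
from scipy.spatial.transform import Rotation as Ro
def cam(name, obs=None):
    c=calibration(name); K=np.array([[c['fx'],0,c['cx']],[0,c['fy'],c['cy']],[0,0,1.]]); D=np.array([c['k1'],0,0,0,0.])
    if 'rvec' in c:
        R=cv2.Rodrigues(np.array(c['rvec'],float))[0]; t=np.array(c['tvec'],float).ravel()
        return K,D,R.T,-R.T@t
    T=np.eye(4); T[:3,:3]=Ro.from_euler('xyz',obs['ee_rot']).as_matrix(); T[:3,3]=obs['tool_pos']
    T=T@np.array(c['tool_from_camera']); return K,D,T[:3,:3],T[:3,3]
def rays(C,px):
    K,D,R,o=C; n=cv2.undistortPoints(np.array(px,float).reshape(-1,1,2),K,D).reshape(-1,2)
    return np.c_[n,np.ones(len(n))]@R.T
def onz(C,px,z):
    d=rays(C,px); return C[3]+d*((z-C[3][2])/d[:,2])[:,None]
def proj(C,P):
    K,D,R,o=C; r=cv2.Rodrigues(R.T)[0]; return cv2.projectPoints(np.array(P,float).reshape(-1,1,3),r,-R.T@o,K,D)[0].reshape(-1,2)
E
python3 - <<'E'
from h import *
o=robot.get_obs(); print(o)
for n in('top','scene'):
    p,d=snapshot(n); np.save(n+'.npy',d); cv2.imwrite(f'pics/{n}1.png',p[:,:,::-1]); print(n,cam(n)[3])
E
```

```text
{'time': 0.0, 'joint_positions': array([-1.43507918e+00,  8.79771279e-02,  1.37225926e+00, -2.91673941e-05,
        1.68360407e+00, -1.03077427e-01]), 'qvel': array([-0.00192395,  0.00135077, -0.00124318,  0.00022161,  0.000616  ,
        0.00055715]), 'joint_torque': array([ 7.73013599e-04, -3.40187895e+01, -3.02423000e+01,  7.19233369e-02,
        3.30881635e-02, -1.77023749e-04]), 'tool_pos': array([ 0.13001436, -0.53383965,  0.20428956]), 'ee_rot': array([-3.13935380e+00, -2.02451685e-04,  2.38791099e-01]), 'wrist_force': array([0.41099076, 0.21553867, 0.62991888]), 'wrist_torque': array([0.04490999, 0.02052063, 0.02766582]), 'width': 0.09406179473718296}
top [5.11090200e-01 7.16952686e-04 9.73824935e-01]
scene [ 0.18694705 -0.7997154   1.1631953 ]
```

View pics/top1.png

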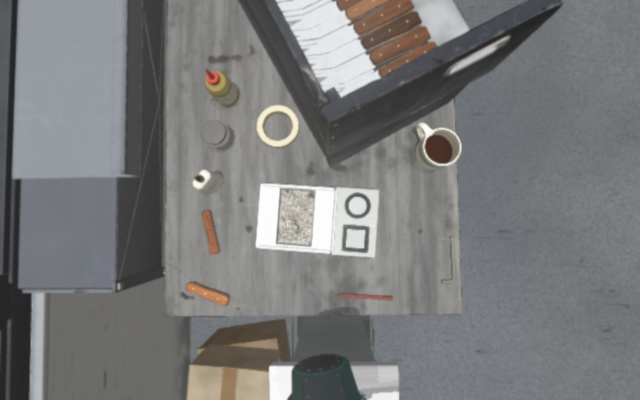

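View pics/scene1.png

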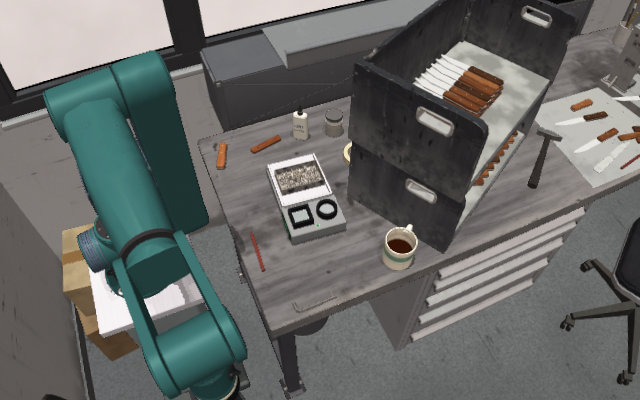

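The top view shows the scale around (318,220), with its console to the right (world -y). The round well is far at (357,205), the square well near at (355,238), and the tray at about (296,217). The scene view agrees, and the bystanders stand clear of the scale. Next I measure.

```bash
python3 - <<'E'
from h import *
p=cv2.imread('pics/top1.png'); g=cv2.cvtColor(p,cv2.COLOR_BGR2GRAY); C=cam('top'); d=np.load('top.npy')
def blob(x0,y0,x1,y1,th):
    m=np.zeros_like(g); m[y0:y1,x0:x1]=(g[y0:y1,x0:x1]<th)*255
    cs=cv2.findContours(m,cv2.RETR_EXTERNAL,cv2.CHAIN_APPROX_NONE)[0]; return max(cs,key=cv2.contourArea)
for n,b,z in(('round',(336,189,377,221),.072),('square',(336,221,375,255),.072)):
    c=blob(*b,100); r=cv2.minAreaRect(c); P=onz(C,c.reshape(-1,2),z); rr=cv2.minAreaRect((P[:,:2]*1000).astype(np.float32))
    print(n,r,'world mm',rr, d[int(r[0][1]),int(r[0][0])])
c=blob(268,186,325,252,215); P=onz(C,c.reshape(-1,2),.068); print('tray',cv2.minAreaRect(c),cv2.minAreaRect((P[:,:2]*1000).astype(np.float32)))
cv2.imwrite('pics/crop.png',cv2.resize(p[170:265,240:395],None,fx=5,fy=5,interpolation=cv2.INTER_CUBIC))
E
```

```text
round ((359.0923156738281, 204.16152954101562), (22.698352813720703, 18.85327911376953), 60.2551155090332) world mm ((544.4771118164062, -67.36438751220703), (52.753273010253906, 43.91691589355469), 28.669504165649414) 0.9134295
square ((364.1807861328125, 246.6961669921875), (5.7008771896362305, 12.805045127868652), 37.87498474121094) world mm ((445.8076477050781, -77.1291275024414), (13.084479331970215, 29.623477935791016), 51.05655288696289) 0.91556454
tray ((295.3499755859375, 216.44998168945312), (36.50753402709961, 57.59907150268555), 4.39870548248291) ((518.3749389648438, 82.09439086914062), (85.63813018798828, 135.08364868164062), 84.99612426757812)
```

View pics/crop.png

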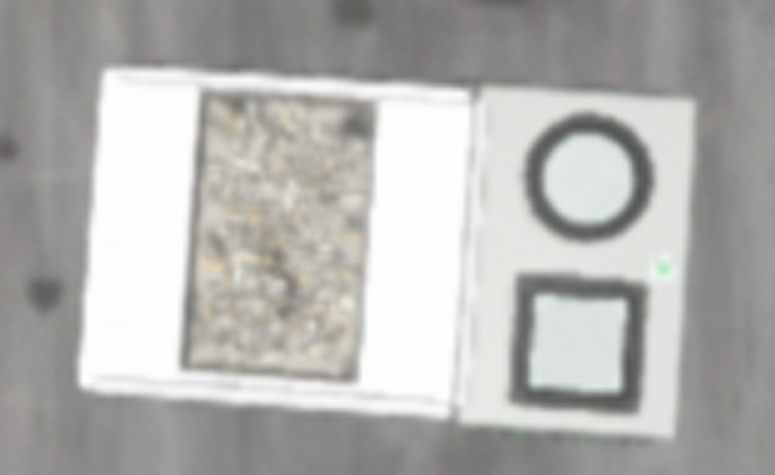

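The crop shows the round well at about (357.8,205.4), the square well at (355.6,238.6), and the tray rotated about 4–5°. I'll raise the threshold and refine.

```bash
python3 - <<'E'
from h import *
p=cv2.imread('pics/top1.png'); g=cv2.cvtColor(p,cv2.COLOR_BGR2GRAY); C=cam('top')
q={}
for n,(x0,y0,x1,y1) in dict(round=(340,190,374,222),square=(339,223,372,255)).items():
    m=np.zeros_like(g); m[y0:y1,x0:x1]=(g[y0:y1,x0:x1]<150)*255
    c=max(cv2.findContours(m,cv2.RETR_EXTERNAL,cv2.CHAIN_APPROX_NONE)[0],key=cv2.contourArea)
    P=(onz(C,c.reshape(-1,2),.072)[:,:2]*1000).astype(np.float32); q[n]=np.array((cv2.minEnclosingCircle(P) if n=='round' else cv2.minAreaRect(P))[0])
    print(n,cv2.minEnclosingCircle(P),cv2.minAreaRect(P))
v=q['round']-q['square']; print(np.linalg.norm(v),'yaw',np.arctan2(v[1],v[0]))
t=np.array([518.4,82.1]); a=-.087; ey=np.array([-np.sin(a),np.cos(a)]); ex=np.array([np.cos(a),np.sin(a)])
for a in (q['round'],q['square']): print('rel tray x,y',(a-t)@ex,(a-t)@ey)
# scale footprint white/deck edges
for n,px,z in(('platform L',[(260.5,184),(256.5,247.5)],.053),('deck',[(379,189.5),(375,257)],.048)): print(n,onz(C,px,z)*1000)
# bystanders
for n,px,z in(('bottle',(204,180),.142),('blank',(211,232),.008),('red',(365,296),.008),('mug',(438,148),.09)): print(n,onz(C,[px],z))
d=np.load('top.npy'); print(C[3][2]-d[[217,205,238],[265,358,356]], C[2][:,2])
E
```

```text
round ((542.0286865234375, -63.21113204956055), 29.588380813598633) ((542.5814819335938, -63.618934631347656), (58.09962463378906, 55.923336029052734), 89.07205200195312)
square ((465.94708251953125, -57.14690017700195), 39.9637451171875) ((465.6068115234375, -56.827457427978516), (60.08688735961914, 60.92116928100586), 84.92762756347656)
76.68803218358035 yaw -0.0833385584480471
rel tray x,y 36.16544670180461 -142.7084454025291
rel tray x,y -40.522071436556175 -142.9892335227211
platform L [[597.22972793 166.44640078  53.        ]
 [445.63396556 176.88635726  53.        ]]
deck [[ 579.67806495 -117.4059309    48.        ]
 [ 419.48762181 -104.28106089   48.        ]]
bottle [[0.59977894 0.2743663  0.142     ]]
blank [[0.48250296 0.30029904 0.008     ]]
red [[ 0.32051375 -0.08219893  0.008     ]]
mug [[ 0.66959865 -0.24884315  0.09      ]]
[0.03614839 0.05917676 0.06447102] [ 0.05775256  0.02859284 -0.99792139]
```

```bash
python3 - <<'E'
from h import *
C=cam('top'); d=np.load('top.npy'); v,u=np.mgrid[0:400,0:640]; px=np.c_[u.ravel(),v.ravel()]
r=rays(C,px); P=C[3]+r*d.ravel()[:,None]; ok=(d.ravel()>0)&(P[:,2]>.1)&(px[:,1]<280)
Q=P[ok]
for y0 in np.arange(-.3,.4,.05):
    s=Q[(Q[:,1]>=y0)&(Q[:,1]<y0+.05)&(Q[:,0]>.3)&(Q[:,0]<.9)]
    if len(s): i=s[:,0].argmin(); print(round(y0,2),s[i].round(3),s[:,2].max().round(2))
E
```

```text
-0.3 [ 0.755 -0.25   0.451] 0.5
-0.25 [ 0.727 -0.201  0.434] 0.5
-0.2 [ 0.705 -0.151  0.493] 0.5
-0.15 [ 0.681 -0.1    0.445] 0.5
-0.1 [ 0.655 -0.05   0.496] 0.5
-0.05 [ 0.631 -0.001  0.351] 0.5
-0.0 [0.629 0.003 0.274] 0.5
0.05 [0.728 0.05  0.405] 0.5
0.1 [0.826 0.1   0.393] 0.43
0.2 [0.806 0.246 0.101] 0.14
0.25 [0.586 0.297 0.102] 0.18
0.3 [0.586 0.303 0.105] 0.12
0.35 [0.599 0.385 0.291] 0.29
```

Emit:
{"name": "servo_tool", "arguments": {
  "series": "0 10 -10 0 -0.3; 0 54.7 -58.1 0 -1.247; 0 54.7 -58.1 0 -1.247; 0 54.7 -58.1 0 -1.247; 0 54.7 -58.1 0 -1.247; 0 54.7 -58.1 0 -1.247; 0 54.7 -58.1 0 -1.247; 0 54.7 -58.1 0 -1.247; 0 54.7 -58.1 0 -1.247; 0 54.7 -58.1 0 -1.247; 0 54.7 -58.1 0 -1.247; 0 54.7 -58.1 0 -1.247; 0 54.7 -58.1 0 -1.247; 0 54.7 -58.1 0 -1.247; 0 54.7 -58.1 0 -1.247; 0 54.7 -58.1 0 -1.247; 0 54.7 -58.1 0 -1.247; 0 54.7 -58.1 0 -1.247; 0 54.7 -58.1 0 -1.247; 0 54.7 -58.1 0 -1.247"
}}

```text
time: 1.77
tool_pos: [0.5253, 0.1647, 0.2033]
ee_rot: [-3.139, -0.002, 1.491]
wrist_force: [-0.7, -0.6, -1.2]
width: 0.0471
```

```bash
python3 - <<'E'
from h import *
print(np.array(calibration('wrist')['tool_from_camera']).round(3))
o=robot.get_obs(); p,d=snapshot('wrist'); print(o['tool_pos'],o['ee_rot'])
C=cam('wrist',o); np.savez('w2.npz',R=C[2],o=C[3],d=d); cv2.imwrite('pics/w2.png',p[:,:,::-1])
ex=np.array([np.cos(-.085),np.sin(-.085)]);ey=np.array([-ex[1],ex[0]])
t=np.array([.5184,.0821]); print([proj(C,[*(t+a*ex+b*ey),.068]).round() for a in(-.0675,.0675) for b in(-.042,.042)], proj(C,[.542,-.0635,.072]))
E
```

```text
[[ 0.001 -0.965 -0.263  0.076]
 [ 1.     0.001  0.001 -0.   ]
 [-0.    -0.263  0.965 -0.179]
 [ 0.     0.     0.     1.   ]]
[0.52533242 0.16465823 0.20332954] [-3.13931615e+00 -1.87051949e-03  1.49129374e+00]
[array([[261., 298.]]), array([[258., 231.]]), array([[375., 298.]]), array([[379., 232.]])] [[345.61714043 368.87316947]]
```

View pics/w2.png

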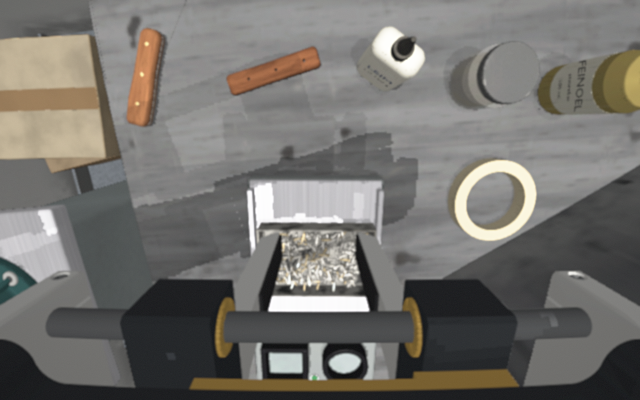

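The wrist view shows the tray's rear edge at row ~226, against a predicted 231, so it lies perhaps 6 mm further +y. It also shows the platform clear behind the tray, with the bottle and blank well away at the top. I'll descend behind the tray.

Emit:
{"name": "servo_tool", "arguments": {
  "series": "0 0.3 0 4 0; 0 0.3 0 8 0; 0 0.3 0 12 0; 0 0.3 0 14 0; 0 0.3 0 15 0; 0 0.3 0 15.3 0; 0 0.3 0 15.3 0; 0 0.3 0 15.3 0"
}}

```text
time: 2.48
tool_pos: [0.5258, 0.1623, 0.0547]
ee_rot: [3.138, -0.001, 1.485]
wrist_force: [0.4, -0.7, -0.5]
width: 0.0474
```

Emit:
{"name": "servo_tool", "arguments": {
  "series": "0 -0.4 0 0.3 0; 0 -0.8 0 0.3 0; 0 -1.2 0 0.3 0; 0 -1.6 0 0.3 0; 0 -2 0 0.3 0; 0 -2.4 0 0.3 0; 0 -2.8 0 0.3 0; 0 -3.2 0 0.3 0; 0 -3.6 0 0.3 0; 0 -4 0 0.3 0; 0 -4.4 0 0.3 0; 0 -4.8 0 0.3 0; 0 -5.2 0 0.3 0; 0 -5.6 0 0.3 0; 0 -6 0 0.3 0; 0 -6.2 0 0.3 0; 0 -6.4 0 0.3 0; 0 -6.5 0 0.3 0"
}}

```text
time: 3.98
tool_pos: [0.519, 0.0975, 0.0496]
ee_rot: [3.141, -0.0, 1.486]
wrist_force: [-0.0, 2.0, 2.0]
width: 0.047
```

Emit:
{"name": "servo_tool", "arguments": {
  "series": "0 -0.2 0 0 0; 0 -0.4 0 0 0; 0 -0.6 0 0 0; 0 -0.8 0 0 0; 0 -0.9 0 0 0; 0 -1 0 0 0; 0 -1.1 0 0 0"
}}

```text
time: 4.57
tool_pos: [0.5182, 0.0896, 0.0496]
ee_rot: [3.141, -0.006, 1.486]
wrist_force: [1.5, 10.4, 1.2]
width: 0.047
```

Emit:
{"name": "servo_tool", "arguments": {
  "series": "0 -0.1 0 0 0; 0 -0.2 0 0 0; 0 -0.3 0 0 0; 0 -0.3 0 0 0; 0 -0.3 0 0 0"
}}

```text
time: 4.98
tool_pos: [0.5183, 0.0896, 0.0497]
ee_rot: [3.141, -0.012, 1.487]
wrist_force: [1.2, 15.4, 0.6]
width: 0.0466
```

The force rose to 15 N with no further motion, so the tray is against the stop plate. I'll back off, rise and look.

Emit:
{"name": "servo_tool", "arguments": {
  "series": "0 1 0 0 0; 0 2.5 0 0 0; 0 3.5 0 0 0; 0 3.5 0 0 0; 1 3.5 0 -4 0; 1 3.5 0 -8 0; 1 3.5 0 -12 0; 1 3.5 0 -16 0; 1 3.5 0 -16 0; 1 3.5 0 -16 0"
}}

```text
time: 5.82
tool_pos: [0.5223, 0.1178, 0.2129]
ee_rot: [3.135, 0.0, 1.485]
wrist_force: [-0.1, -0.5, -0.7]
width: 0.0107
```

```bash
python3 - <<'E'
from h import *
o=robot.get_obs(); p,d=snapshot('wrist'); C=cam('wrist',o)
print(o['tool_pos'],o['ee_rot'],o['width']); cv2.imwrite('pics/w3.png',p[:,:,::-1])
ex=np.array([np.cos(-.085),np.sin(-.085)]);ey=np.array([-ex[1],ex[0]]); s=np.array([.5105,.0304])
print([proj(C,[*(s+a*ex+.046*ey),.068]).round() for a in(-.0675,.0675)])
q,_=snapshot('top'); cv2.imwrite('pics/top3.png',cv2.resize(q[170:265,240:395,::-1],None,fx=5,fy=5,interpolation=cv2.INTER_CUBIC))
E
```

```text
[0.52232381 0.11781533 0.21289507] [3.13464760e+00 1.16030449e-04 1.48502468e+00] 0.010680260344061896
[array([[255., 230.]]), array([[373., 229.]])]
```

View pics/top3.png

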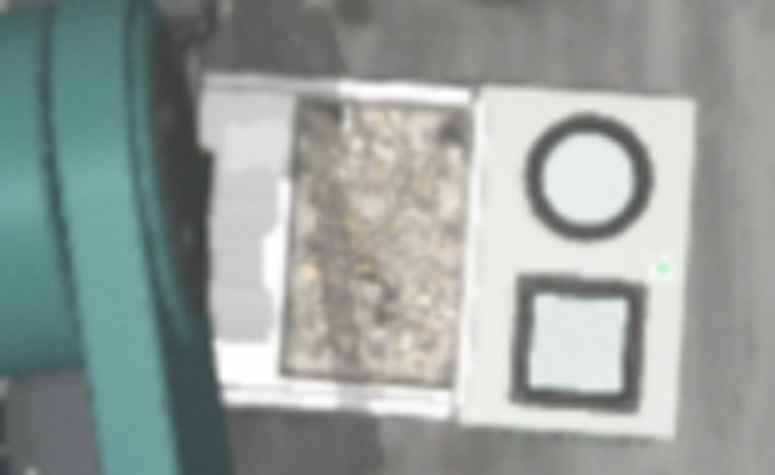

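The top crop shows the tray flush against the stop plate, its right edge at x≈470 meeting the plate line. The wells are unmoved: round at (589,177), square at (578,343). I'll turn the wrist in place so the camera faces away from the tall box.

Emit:
{"name": "servo_tool", "arguments": {
  "series": "1 0 0 0 -1.657; 1 0 0 0 -1.657; 1 0 0 0 -1.657; 1 0 0 0 -1.657; 1 0 0 0 -1.657; 1 0 0 0 -1.657; 1 0 0 0 -1.657; 1 0 0 0 -1.657; 1 0 0 0 -1.657; 1 0 0 0 -1.657; 1 0 0 0 -1.657; 1 0 0 0 -1.657; 1 0 0 0 -1.657; 1 0 0 0 -1.657; 1 0 0 0 -1.657; 1 0 0 0 -1.657"
}}

```text
time: 7.25
tool_pos: [0.5196, 0.1182, 0.207]
ee_rot: [-3.141, -0.004, 3.141]
wrist_force: [0.0, 0.8, -0.1]
width: 0.0004
```

Emit:
{"name": "servo_tool", "arguments": {
  "series": "1 -2.2 -4 0 0; 1 -2.2 -8 0 0; 1 -2.2 -12 1 0; 1 -2.2 -15 2 0; 1 -2.2 -17 3 0; 1 -2.2 -18.1 3.5 0; 1 -2.2 -18.1 3.5 0; 1 -2.2 -18.1 3.5 0; 1 -2.2 -18.1 3.5 0"
}}

```text
time: 8.0
tool_pos: [0.5431, -0.0612, 0.1749]
ee_rot: [3.141, 0.001, -3.139]
wrist_force: [0.3, 0.2, -0.0]
width: 0.0007
```

```bash
python3 - <<'E'
from h import *
o=robot.get_obs(); p,d=snapshot('wrist'); C=cam('wrist',o)
print(o['tool_pos'],o['ee_rot'],o['width']); cv2.imwrite('pics/w4.png',p[:,:,::-1])
np.savez('w4.npz',R=C[2],o=C[3])
print('pred round, tip',proj(C,[[.542,-.063,.072],o['tool_pos']]))
E
```

```text
[ 0.5431261  -0.0611665   0.17487244] [ 3.14106425e+00  5.43312491e-04 -3.13941721e+00] 0.0006977784955517537
pred round, tip [[316.5361206  203.05308382]
 [318.58091867 246.53736883]]
```

View pics/w4.png

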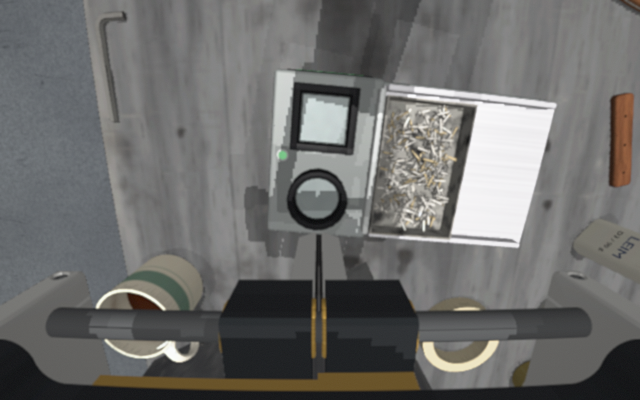

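The round well is at about (317,198) with the tray and its stop plate to the right. The predicted position was (316.5,203). I'll measure the ring precisely.

```bash
python3 - <<'E'
from h import *
g=cv2.imread('pics/w4.png',0); f=np.load('w4.npz'); C=(*cam('top')[:0],*cam('wrist',robot.get_obs())[:2],f['R'],f['o'])
for n,(x0,y0,x1,y1) in dict(round=(283,165,352,231),square=(286,76,364,160)).items():
  for th in(50,70):
    m=np.zeros_like(g); m[y0:y1,x0:x1]=(g[y0:y1,x0:x1]<th)*255
    c=max(cv2.findContours(m,cv2.RETR_EXTERNAL,cv2.CHAIN_APPROX_NONE)[0],key=cv2.contourArea)
    P=(onz(C,c.reshape(-1,2),.072)[:,:2]*1000).astype(np.float32)
    print(n,th,cv2.minEnclosingCircle(P),cv2.minAreaRect(P))
print(robot.get_obs()['tool_pos'])
E
```

```text
round 50 ((538.7764282226562, -63.204185485839844), 30.03759002685547) ((539.2459106445312, -63.75796127319336), (59.07020950317383, 56.50634002685547), 22.609941482543945)
round 70 ((538.9762573242188, -62.56893539428711), 30.331926345825195) ((539.361083984375, -63.71345901489258), (59.982276916503906, 57.70945739746094), 23.217147827148438)
square 50 ((462.8126220703125, -56.62773513793945), 40.194419860839844) ((463.1501770019531, -56.42356872558594), (58.54371643066406, 57.74397659301758), 85.7492904663086)
square 70 ((463.2666015625, -56.19322967529297), 40.83726119995117) ((463.0614013671875, -56.278526306152344), (59.37799835205078, 58.57098388671875), 85.82624816894531)
[ 0.54328255 -0.06100756  0.17518792]
```

Emit:
{"name": "servo_tool", "arguments": {
  "series": "1 0.3 -0.2 2 0; 1 0.3 -0.2 5 0; 1 0.3 -0.2 8 0; 1 0.3 -0.2 9.5 0; 1 0.3 -0.2 10.5 0; 1 0.3 -0.2 11 0; 1 0.3 -0.2 11 0; 1 0.3 -0.2 11 0"
}}

```text
time: 8.72
tool_pos: [0.5409, -0.0641, 0.0658]
ee_rot: [-3.141, 0.002, -3.14]
wrist_force: [-0.2, -1.1, -0.9]
width: 0.0004
```

Emit:
{"name": "servo_tool", "arguments": {
  "series": "1 0 0 0.4 0; 1 0 0 0.7 0; 1 0 0 1 0; 1 0 0 1.2 0; 1 0 0 1.4 0; 1 0 0 1.5 0; 1 0 0 1.5 0; 1 0 0 1.5 0"
}}

```text
time: 9.38
tool_pos: [0.5411, -0.0645, 0.0531]
ee_rot: [-3.141, 0.003, -3.14]
wrist_force: [-3.3, 0.9, 13.4]
width: 0.0002
```

The reading is z=0.053 and 13 N, which is the expected bottom of travel. I'll hold about half a second, then release and rise.

Emit:
{"name": "servo_tool", "arguments": {
  "series": "1 0 0 0 0; 1 0 0 0 0; 1 0 0 0 0; 1 0 0 0 0; 1 0 0 -0.3 0; 1 0 0 -0.8 0; 1 0 0 -1.5 0; 1 0 0 -3 0; 1 0 0 -6 0; 1 0 0 -9 0; 1 0 0 -11 0; 1 0 0 -12 0; 1 0 0 -12 0; 1 0 0 -12 0"
}}

```text
time: 10.55
tool_pos: [0.5395, -0.0643, 0.1687]
ee_rot: [3.141, -0.001, -3.14]
wrist_force: [-0.1, 0.3, -0.9]
width: 0.0006
```

```bash
python3 - <<'E'
from h import *
o=robot.get_obs(); p,d=snapshot('wrist'); C=cam('wrist',o)
print(o['time'],o['tool_pos'],o['wrist_force']); cv2.imwrite('pics/w5.png',p[:,:,::-1])
# heights of keys / deck from depth
def zat(P):
    u,v=proj(C,P)[0].round().astype(int); w=np.median(d[v-2:v+3,u-2:u+3]); n=rays(C,[(u,v)])[0]; return (C[3]+n*w).round(4)
print('tare',zat([.540,-.063,.058]),'off',zat([.464,-.0565,.058]))
E
```

```text
10.55 [ 0.53949858 -0.06433777  0.16869825] [-0.05007869  0.29154349 -0.89603317]
tare [ 0.5404 -0.0628  0.0575] off [ 0.4639 -0.0565  0.0576]
```

View pics/w5.png

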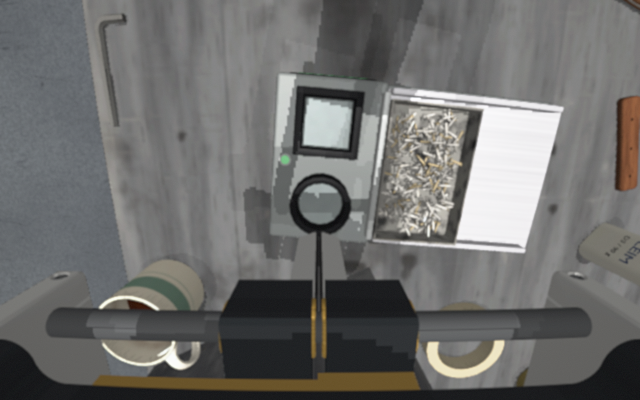

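The tray is still flush with the plate at (388,165). Both keys measure 57.5 mm high, so both are up, and the arm is clear. Handing in.

```bash
python3 -c "
from bench import robot
print(robot.close_job())"
```

```text
the job is handed in; nothing more can be done
None
```

I pushed the rivet tray home against the stop plate, then pressed the tare key to the bottom and let it come up, and handed the job in at about 10.6 s. No verdict is reported.

- **Tray:** the push force rose from 2 N to 15 N and motion stopped. The camera views before and after the press show the tray flush with the plate.
- **Tare key:** the fingers reached z = 53.1 mm, where fully down is 53 mm, with 13 N on them. By my row count they stayed there about half a second.
- **Last look:** by wrist-camera depth, the tare key stands at 57.5 mm and the off key at 57.6 mm. Both are up, against a nominal 58 mm. The arm hung free about 17 cm above the bench.
- **Bystanders:** the arm kept clear of all four and the force readings showed no stray contact. I did not re-measure their positions; those in the last picture (mug, hex key, wooden blank and bottle) looked unmoved.

**Disagreements:**
- The top and wrist cameras differed by about 3 mm on the round well's position. I aimed between them, within the well's roughly 8 mm margin.
- The tray stopped about 5 mm before the point I had predicted. I relied on the force and the pictures there.

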